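Lock the V-block carriage and hold a lens barrel pressed in the sprung V

TASK

Swing the red turnbutton fully across so that its nose locks the V-block carriage into its dock. Then take the lens barrel from the blue rest, lay it in the brass-faced V, centred along it, and press it down so that the sprung V-block sinks about half of its 14 mm travel with the barrel bearing on both V faces. The program finishes while holding it pressed down like that; leave the vials, lens cap and screwdriver alone.

Things in the scene. Friction and masses are not known exactly. Their poses are not given: they have to be found in the camera images.
- latch (a joint): Turn of the red turnbutton about its vertical pivot, growing clockwise seen from above. 0 = bar along the dock's y (unlocked, grip peg to the dock's -y); 1.57 = stop (locked: nose over the grey carriage's foot, peg pointing straight away from the V-block, dock's -x). It starts between 0 and 0.45. Friction 0.05 N m holds it where it is left.
- latch_grip (a point): Middle of the turnbutton's red upright grip peg, 45 mm from the pivot: round, 12 mm in diameter, 30 mm tall, its top 15 mm above this point, which is 40 mm above the bench. The bar (14 mm wide, 8 mm thick) has its top 15 mm below this point.
- latch_pivot (a point): Turnbutton's pivot, fixed on the aluminium dock plate (142 x 160 mm, low rims), 21 mm above the bench. Its x axis is the dock's x and points from the pivot to the middle of the V-block, 66 mm away; y runs parallel to the V. The bar's nose reaches 32 mm from the pivot, opposite the grip peg.
- v_seat (a point): Centre of the barrel when seated in the V: 71 mm above the bench with the V-block up; sinks with it. y runs along the V, x across, z up. The 90 degree V is two brass-faced saddles, each 18 mm long, centred 47 mm either side along y, tops level with this point, 30 mm to each side across. Between them a 76 mm long gap for fingers, its floor 28 mm below this point.
- vblock (a joint): How far the sprung V-block has been pressed down, m: 0 = up (preloaded, stays up under the barrel's own weight), 0.014 = bottom stop. Starting it takes about 3 to 4 N; then it gives 1.2 N per mm, so half-way is about 11 to 12 N.
- v_face_near: The two brass-faced 45 degree pads on the side of the V nearer the turnbutton (local -x); origin 28 mm below the seated barrel's axis, midway along the V. Polished and slick (friction about 0.1). Part of the V-block.
- v_face_far: The two brass-faced 45 degree pads on the other side of the V (local +x); same origin. Polished and slick (friction about 0.1). Part of the V-block.
- barrel_center (a point): Centre of the lens barrel: aluminium cylinder 32 mm in diameter, 130 mm long, about 0.18 kg, with a black and a blue band. y runs along it; either end may face either way. At the start it lies in the blue rest, axis 32 mm above the bench, held only near its ends; the middle 80 mm is free on both sides for fingers, down to the rest's 4 mm base plate (50 x 116 mm).
- barrel: The same lens barrel; this origin lies 16 mm to the side of its axis (on its skin, at mid-length), the underside as it lies at the start.
- v_carriage (a point): The loose grey carriage that bears the V-block: middle of the underside of its foot plate (90 x 134 x 10 mm), 5 mm above the bench on the dock plate; 66 mm from the pivot. It has 1.5 mm of play in the dock.
- vial_amber: Bystander: amber sample vial with white cap, 28 mm in diameter, 55 mm tall; origin at its underside.
- vial_clear: Bystander: clear sample vial with black cap, 28 mm in diameter, 55 mm tall; origin at its underside.
- lens_cap: Bystander: grey lens cap, 38 mm in diameter, 10 mm thick, lying on the bench; origin at its underside.
- driver: Bystander: small screwdriver with yellow handle, 160 mm long, lying on the bench.
Mind the look-alikes: they are no part of the job. Of the things shaped like the part that bears latch, the aluminium one is meant. Of the things shaped like the barrel, the aluminium one is meant.

How it is judged:
On the way, in this order (a step that is already met when the one before it is completed fails the run):
1. the turnbutton is swung across and locks the carriage while the barrel is not yet in the V (value of joint latch above 1.35 rad and distance between barrel_center and v_seat above 0.05 m), for 0.2 s.
2. the barrel lies in the V on both faces (distance between barrel_center and v_seat below 0.015 m and contact force between barrel and v_face_near above 0.2 N and contact force between barrel and v_face_far above 0.2 N), for 0.1 s.
At the end, for the whole second after the job is handed in: Turnbutton at 1.35 rad or more, carriage in its dock; barrel seated in the V (axis within 3 mm and 0.05 rad, centred within 12 mm); fingers hold it down with the V-block sunk 3.5 to 11.5 mm and at least 1 N on each V face, all at rest (value of joint latch above 1.35 rad and horizontal distance between v_carriage and latch_pivot below 0.075 m and value of joint vblock between 0.0035 and 0.0115 m and contact force between barrel and v_face_near above 1 N and contact force between barrel and v_face_far above 1 N and contact force between the fingers and barrel above 2 N and angle between the y axis of barrel_center and the y axis of v_seat, either way round below 0.05 rad and x of barrel_center in the frame of v_seat between -0.003 and 0.003 m and z of barrel_center in the frame of v_seat between -0.003 and 0.003 m and y of barrel_center in the frame of v_seat between -0.012 and 0.012 m and linear speed of barrel below 0.02 m/s); the arm keeps its last pose, push and grip.
It fails at once if a vial was displaced by over 30 mm (distance of any of vial_amber, vial_clear from where it was at the start of the episode above 0.03 m).
It fails at once if the lens cap or screwdriver was displaced by over 30 mm (distance of any of lens_cap, driver from where it was at the start of the episode above 0.03 m).
It also fails if it takes over 61 s, if anything falls off the work surface, if the arm or the gripper's body presses on something with over 40 N, if the wrist force passes 120 N, or if a joint passes its speed limit or range.

ROBOT

A 6-joint arm with a two-finger parallel gripper is mounted at the origin on the work surface. World frame = base frame: x ahead of the robot, y to its left, z up, the work surface at z = 0. Lengths are in m, angles in rad, forces in N, time in s.
With the tool pointing down it reaches from about 0.3 to 0.775 m from the base axis. Payload 14.6 kg.
Tool frame: the origin (TCP) lies midway between the tips of the shut fingers; the grasp point (between the pads) lies 19 mm behind it; z points along the fingers, y is the line along which they close (so a half turn about z gives the same grasp; the last joint's range is limited). The gripper opens to 85 mm and grips with 20 to 120 N. Pads are 22 mm wide; open, the fingers measure 114 mm over their backs; the gripper's body (76 mm by 85 mm) begins 54 mm behind the grasp point. The pads swing forward as they close: fully open they stand 13 mm farther back than shut.
Start: joints at [1.084, 0.3, 1.521, -0, 1.321, -0.067], TCP at [0.224, 0.502, 0.231] pointing down, gripper open.
Joint ranges: [-3.03, 3.03], [-0.79, 2.21], [0.23, 2.52], [-1.04, 4.18], [0, 3.07], [-2.55, 2.55]. Speed limits (rad/s): [2.22, 2.22, 2.57, 3.14, 3.14, 3.14].

INTERFACE

Orientations are given as a rotation vector (axis times angle).
In Python, from cell import status, optics, bot gives the robot as it stands.
- The arm moves only by the tool carry_out, never from a script. Its argument "steps" is a list of rows, each a list of 3 entries, a list of its own where there are three numbers: the turn, a rotation vector about the world's x, y, z in degrees, then the shift along the world's x, y, z in cm, then the finger opening in cm, from 0 to 8.54. A call has exactly 8 rows; each row shifts and turns the commanded pose from where the row before left it; what a row does not reach is not made up. A row lasts 1/10 s, in which the tool goes at most 50 mm and 8.59 degrees, less where a joint would pass 70% of its speed; a pose out of reach is approached as far as the arm can. A call with a gripper value outside its range is refused whole. The fingers move at their own pace and stop on an object; the grip force is fixed at half the most. Time passes only in rows, so rows that do not move let the fingers close, or fill a call up. It gives the time, the measured TCP pose, the force, the opening and the grip force at its end, in the units of the state.
- status.state(): the state, without advancing time (a new reading comes with each control period).
- optics.snapshot(name): name is "scene" or "side" or "wrist"; returns a dict with "img" (384x512x3 uint8, blue, green, red), "z_map" (384x512 float32, m along the optical axis (not along the pixel's ray), 0 where there is no reading), "intrinsics" (3x3 intrinsics, pixels), "view" (4x4, takes a point from world to camera coordinates). Camera axes: x right, y up, looking along -z (the intrinsics and any distortion apply to the point x, -y, -z); pixel columns grow to the right and rows downward; lengths in m; the calibration is good to about 2 mm. A picture is of the moment at which its call begins.
- bot.close_job(): hands the job in; it is judged then, once.
The state is a dict: "t": time; "qpos": joint angles; "qvel": joint speeds; "joint_efforts": joint torques, N m; "tool_pos": TCP position; "tool_rot": TCP orientation; "force": force on the tool from outside, world axes, zero at the start; "moment": the same for the moment, N m; "grip_width": finger opening in m; "grasp_force": force on a finger pad.
Only numpy, scipy, OpenCV 4.12 (cv2) and the standard library are available. Lean on these libraries where they do the work, as an engineer would, in place of code of your own. Each camera call takes 0.05 s, during which the arm holds its last target. There are 200 camera calls.

## Working session

There is one attempt and no reset: what is moved stays moved. The work goes in short steps, Python scripts to look and compute and a tool call to move; the robot and the scene stay as the last step left them, time stands still between calls to the robot, and variables do not carry over. Pictures are saved under pics/ and viewed, at most 10 in all, crops included, and the job is handed in when it is done.

Besides the shell and the picture viewer there is one more tool, called after "Request:" as name(argument=value, ...), one argument or row to a line, values as JSON. carry_out: Moves the arm, as the interface text tells. Its arguments: {"type":"object","properties":{"steps":{"type":"array"}},"required":["steps"]}

```bash
ls; mkdir -p pics
cat > h.py <<'E'
import numpy as np, cv2
from cell import status, optics, bot
def snap(n):
    s=optics.snapshot(n); return s
def world(s,u,v,d=None):
    K=s["intrinsics"];d=s["z_map"][int(v),int(u)] if d is None else d
    p=np.array([(u-K[0,2])/K[0,0]*d,-(v-K[1,2])/K[1,1]*d,-d,1])
    return (np.linalg.inv(s["view"])@p)[:3]
def onplane(s,u,v,z):
    a=world(s,u,v,0.0);b=world(s,u,v,1.0);t=(z-a[2])/(b[2]-a[2]);return a+t*(b-a)
def wmap(s):
    K=s["intrinsics"];d=s["z_map"];v,u=np.mgrid[:384,:512]
    P=np.stack([(u-K[0,2])/K[0,0]*d,-(v-K[1,2])/K[1,1]*d,-d,np.ones_like(d)],-1)
    return (P@np.linalg.inv(s["view"]).T)[...,:3]
E
python3 - <<'E'
from h import *
a=snap("scene");b=snap("side")
np.savez("s0.npz",**{k:a[k] for k in a});np.savez("d0.npz",**{k:b[k] for k in b})
cv2.imwrite("pics/a.png",cv2.resize(a["img"],(800,600)));cv2.imwrite("pics/b.png",cv2.resize(b["img"],(800,600)))
print(status.state())
for s in(a,b): print(np.linalg.inv(s["view"])[:3].round(3).tolist(),s["intrinsics"].tolist())
E
```

```text
pics
{'t': 0.1, 'qpos': array([ 1.08437503e+00,  3.00442079e-01,  1.52151882e+00,  9.57439690e-06,
        1.32069848e+00, -6.65785610e-02]), 'qvel': array([ 0.00084685, -0.0006659 , -0.00167554,  0.00014344,  0.00176927,
        0.00079774]), 'joint_efforts': array([ 1.09517772e-03, -5.44380891e+01, -3.62366295e+01, -1.03220627e-04,
        3.07423652e-03, -2.54030959e-05]), 'tool_pos': array([0.22408144, 0.50205403, 0.23076357]), 'tool_rot': array([-6.54595504e-01, -3.07233150e+00,  1.60783543e-03]), 'force': array([ 0.45599232, -1.00737954, -1.0141202 ]), 'moment': array([-0.05600227, -0.02248127,  0.04156514]), 'grasp_force': 0.0, 'grip_width': 0.08559299886506544}
[[-0.833, -0.384, 0.399, 0.919], [0.553, -0.6, 0.579, 0.592], [0.017, 0.702, 0.712, 0.725]] [[391.8010000107603, 0.0, 257.44426229083723], [0.0, 391.8010000107603, 197.91734158787258], [0.0, 0.0, 1.0]]
[[0.792, 0.423, -0.441, 0.049], [-0.611, 0.524, -0.593, -0.586], [-0.02, 0.739, 0.673, 0.814]] [[477.7035453095997, 0.0, 264.5598491135078], [0.0, 477.7035453095997, 185.30506873652863], [0.0, 0.0, 1.0]]
```

View pics/a.png

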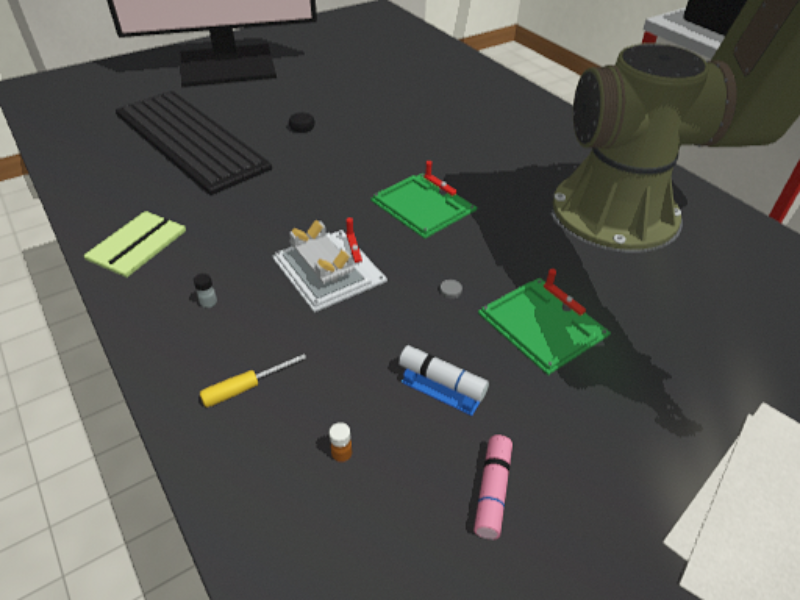

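View pics/b.png

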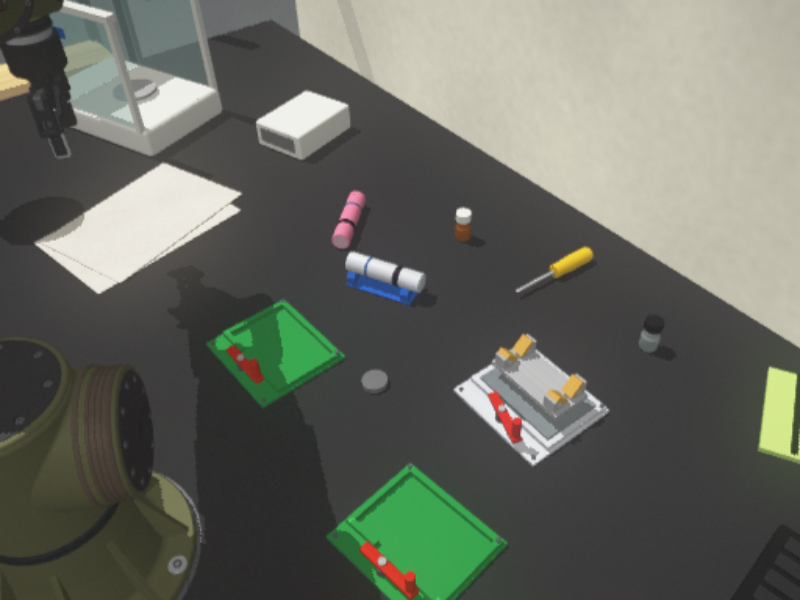

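Both views show the aluminium dock with its V-block and red turnbutton (scene 352,240; side 505,415), and the aluminium barrel in the blue rest (scene 443,375; side 385,272).
Candidates in the scene view: the turnbuttons are aluminium-dock (352,240), green dock (440,180) and green dock (565,290); I choose the aluminium one. The barrels are aluminium (443,375) and pink (493,487); I choose the aluminium one.

```bash
cat > m.py <<'E'
from h import *
def go(f,boxes):
    s=dict(np.load(f)) if isinstance(f,str) else f
    W=wmap(s);hsv=cv2.cvtColor(s["img"],cv2.COLOR_BGR2HSV);H,S,V=[hsv[...,i].astype(int) for i in range(3)]
    def box(b): m=np.zeros((384,512),bool);x0,y0,x1,y1=[int(k*.64) for k in b];m[y0:y1,x0:x1]=1;return m
    red=((H<6)|(H>174))&(S>150)&(V>70)&box(boxes[0])
    P=W[red];
    for lo,hi in((.018,.032),(.035,.06),(.05,.06)):
        q=P[(P[:,2]>lo)&(P[:,2]<hi)];print("red",lo,len(q),q.mean(0).round(4),q.min(0).round(3),q.max(0).round(3))
    br=(H>10)&(H<28)&(S>100)&box(boxes[0]);n,L,st,c=cv2.connectedComponentsWithStats(br.astype(np.uint8))
    for i in range(1,n):
        if st[i,4]>15: q=W[L==i];print("brass",st[i,4],(c[i]/.64).round(),np.median(q,0).round(4))
    m=box(boxes[1])&(W[...,2]>.03)&(W[...,2]<.055)
    q=W[m];e=q[:,:2].min(0),q[:,:2].max(0)
    r=cv2.minAreaRect(q[:,:2].astype(np.float32)*1000);print("barrel",len(q),r,q[:,2].max())
    t=q[q[:,2]>.045];print(" ridge",t.mean(0).round(4),np.linalg.svd((t-t.mean(0))[:,:2],full_matrices=False)[2][0])
    return s,W
E
python3 - <<'E'
from m import *
a,_=go("s0.npz",[(265,205,400,320),(390,335,500,420)])
b,_=go("d0.npz",[(445,325,615,475),(335,240,440,310)])
cr=lambda s,x0,y0,x1,y1:cv2.resize(s["img"][int(y0*.64):int(y1*.64),int(x0*.64):int(x1*.64)],(400,400),interpolation=2)
cv2.imwrite("pics/c.png",np.hstack([cr(a,265,205,505,425),cr(b,440,320,620,480)]))
E
```

```text
red 0.018 83 [ 0.5137 -0.1538  0.027 ] [ 0.495 -0.194  0.02 ] [ 0.529 -0.118  0.031]
red 0.035 32 [ 0.5    -0.1899  0.0487] [ 0.494 -0.197  0.035] [ 0.505 -0.186  0.06 ]
red 0.05 16 [ 0.4996 -0.1911  0.0549] [ 0.494 -0.197  0.05 ] [ 0.505 -0.187  0.06 ]
brass 65 [314. 229.] [ 0.5675 -0.1954  0.0604]
brass 47 [299. 233.] [ 0.5968 -0.1934  0.0639]
brass 65 [341. 259.] [ 0.5677 -0.0992  0.0614]
brass 43 [326. 265.] [ 0.5977 -0.0971  0.0633]
barrel 790 ((555.3355712890625, 168.96322631835938), (31.901235580444336, 132.2528533935547), 27.662519454956055) 0.05302546358565663
 ridge [0.5538 0.1701 0.0484] [-0.44398075  0.89603633]
red 0.018 162 [ 0.5076 -0.1603  0.0247] [ 0.49 -0.2   0.02] [ 0.527 -0.121  0.032]
red 0.035 51 [ 0.4953 -0.1952  0.0491] [ 0.491 -0.2    0.036] [ 0.504 -0.189  0.058]
red 0.05 27 [ 0.4964 -0.1944  0.0543] [ 0.491 -0.199  0.051] [ 0.504 -0.189  0.058]
brass 109 [522. 345.] [ 0.5922 -0.1049  0.0595]
brass 60 [507. 353.] [ 0.5603 -0.1063  0.063 ]
brass 121 [572. 386.] [ 0.5902 -0.1997  0.0597]
brass 62 [557. 396.] [ 0.5588 -0.2006  0.0648]
barrel 565 ((549.8699340820312, 165.4125518798828), (32.325801849365234, 133.1429443359375), 26.792465209960938) 0.051030202490459975
 ridge [0.5513 0.1631 0.0467] [ 0.43898231 -0.8984957 ]
```

View pics/c.png

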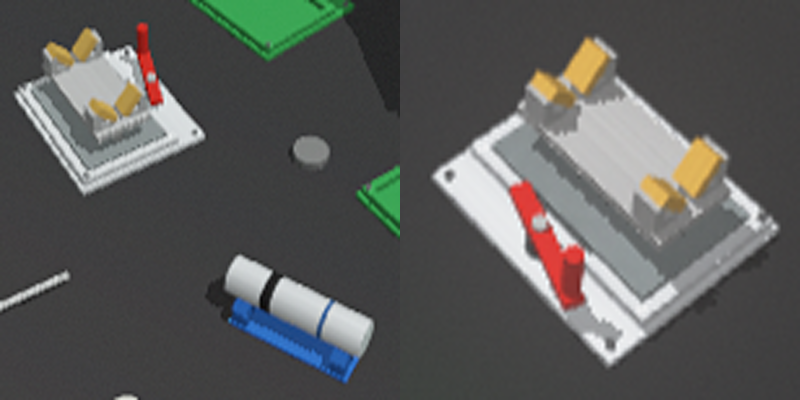

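The crop shows the aluminium barrel in the blue rest, and the red bar on the aluminium dock with its peg at crop (575,265). The choice holds. Peg is near (.498,-.193), pivot near (.513,-.150), V near (.579,-.150). Moving over the peg now.

Request:
carry_out(
  steps=[
    [[0,0,0],[1.7,-4.3,0],5],
    [[0,0,0],[1.7,-4.3,0],5],
    [[0,0,0],[1.7,-4.3,0],5],
    [[0,0,0],[1.7,-4.3,0],5],
    [[0,0,0],[1.7,-4.3,0],5],
    [[0,0,0],[1.7,-4.3,0],5],
    [[0,0,0],[1.7,-4.3,0],5],
    [[0,0,0],[1.7,-4.3,0],5],
  ],
)

```text
t: 0.9
tool_pos: [0.3603, 0.1564, 0.2313]
tool_rot: [0.654, 3.073, 0.0]
force: [0.7, 0.5, -0.1]
grip_width: 0.0504
grasp_force: 0.0
```

Request:
carry_out(
  steps=[
    [[0,0,0],[1.7,-4.3,0],5],
    [[0,0,0],[1.7,-4.3,0],5],
    [[0,0,0],[1.7,-4.3,0],5],
    [[0,0,0],[1.7,-4.3,0],5],
    [[0,0,0],[1.7,-4.3,0],5],
    [[0,0,0],[1.7,-4.3,-1],5],
    [[0,0,0],[1.7,-4.3,-1],5],
    [[0,0,0],[0,0,-1],5],
  ],
)

```text
t: 1.7
tool_pos: [0.4798, -0.1467, 0.2001]
tool_rot: [-0.66, -3.071, 0.001]
force: [0.7, 0.5, 0.2]
grip_width: 0.0497
grasp_force: 0.0
```

Run:
```python
from h import *
s=snap("wrist");np.savez("w0.npz",**s);cv2.imwrite("pics/d.png",cv2.resize(s["img"],(800,600)))
W=wmap(s);hsv=cv2.cvtColor(s["img"],cv2.COLOR_BGR2HSV);H,S,V=[hsv[...,i].astype(int) for i in range(3)]
red=((H<6)|(H>174))&(S>150)&(V>70);P=W[red]
for lo,hi in((.018,.032),(.051,.062)):
    q=P[(P[:,2]>lo)&(P[:,2]<hi)];print(len(q),q.mean(0),q.min(0),q.max(0))
br=(H>10)&(H<28)&(S>100);n,L,st,c=cv2.connectedComponentsWithStats(br.astype(np.uint8))
for i in range(1,n):
    if st[i,4]>60:
        q=W[L==i];q=q[q[:,2]>.035];print("brass",st[i,4],(c[i]/.64).round(),q.mean(0).round(4),q.min(0).round(4),q.max(0).round(4))
```

```text
1441 [ 0.37858127 -0.20783944  0.02377777] [ 0.25884017 -0.27474111  0.01800219] [ 0.52863554 -0.11849878  0.03197778]
286 [ 0.33848696 -0.24525198  0.05362854] [ 0.26287383 -0.27533726  0.05105692] [ 0.50284278 -0.18509376  0.05582141]
brass 117 [516. 368.] [ 0.5563 -0.0998  0.074 ] [ 0.4885 -0.1117  0.0517] [ 0.5758 -0.0943  0.2123]
brass 233 [377. 424.] [ 0.5614 -0.1946  0.0636] [ 0.4195 -0.2041  0.0516] [ 0.5752 -0.1188  0.3419]
brass 343 [396. 459.] [ 0.592  -0.1947  0.0597] [ 0.5824 -0.2049  0.0497] [ 0.6027 -0.1866  0.0687]
```

View pics/d.png

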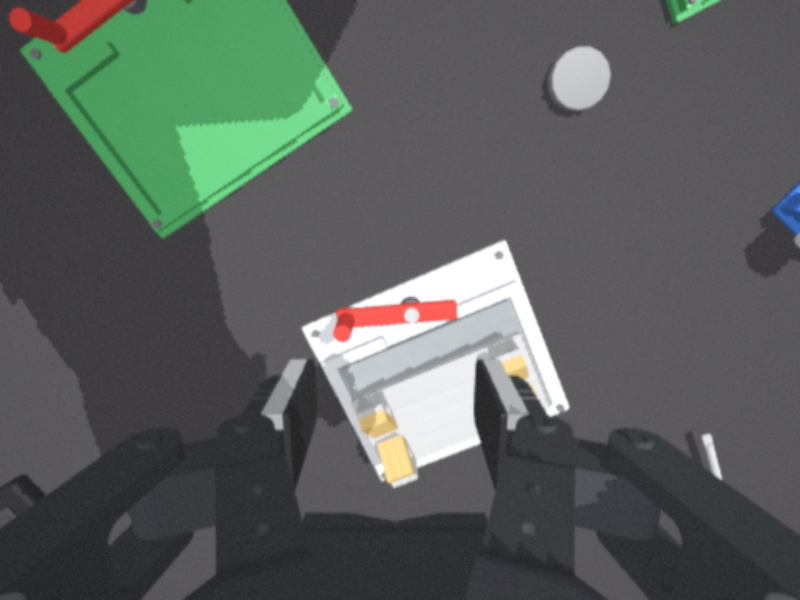

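The wrist view shows the aluminium dock in the middle: peg top near (342,328), pivot screw (411,315), dock corner screws (316,333), (499,255), (560,408).

Run:
```python
from h import *
s=dict(np.load("w0.npz"));W=wmap(s);hsv=cv2.cvtColor(s["img"],cv2.COLOR_BGR2HSV);H,S,V=[hsv[...,i].astype(int) for i in range(3)]
red=((H<6)|(H>174))&(S>150)&(V>70);P=W[red&(W[...,0]>.45)]
q=P[(P[:,2]>.0535)&(P[:,2]<.058)];print("peg",len(q),q.mean(0),q.min(0),q.max(0))
for z in(.006,.010):
  c=[onplane(s,u*.64,v*.64,z) for u,v in((316,333),(499,255),(560,408))];print(np.round(c,4).tolist())
d=c[1]-c[0];print("yaw y-axis deg from +y (ccw)",np.degrees(np.arctan2(-d[0],d[1])))
e=c[2]-c[1];print(np.degrees(np.arctan2(e[1],e[0])))
print("pivot",onplane(s,411*.64,315*.64,.031), W[int(315*.64),int(411*.64)])
```

```text
peg 52 [ 0.49785802 -0.1903108   0.05434167] [ 0.49351632 -0.19516476  0.05352129] [ 0.50284278 -0.18556906  0.05553303]
[[0.5042, -0.22, 0.006], [0.5052, -0.0761, 0.006], [0.6363, -0.076, 0.006]]
[[0.5032, -0.2188, 0.01], [0.5042, -0.0766, 0.01], [0.6337, -0.0765, 0.01]]
yaw y-axis deg from +y (ccw) -0.39630807053795003
0.052683231044585686
pivot [ 0.51277032 -0.14817072  0.031     ] [ 0.51338216 -0.14833112  0.02685434]
```

Request:
carry_out(
  steps=[
    [[0,0,0],[1.8,-2.4,0],4],
    [[0,0,0],[0,-2.0,-2],4],
    [[0,0,0],[0,0,-4],4],
    [[0,0,0],[0,0,-4],4],
    [[0,0,0],[0,0,-3.5],4],
    [[0,0,0],[0,0,-2],4],
    [[0,0,0],[0,0,-1.5],4],
    [[0,0,0],[0,0,0],4],
  ],
)

```text
t: 2.55
tool_pos: [0.4961, -0.1853, 0.0297]
tool_rot: [-0.652, -3.069, -0.001]
force: [-0.6, -0.1, 0.0]
grip_width: 0.0399
grasp_force: 0.0
```

Request:
carry_out(
  steps=[
    [[0,0,0],[0,0,0],2],
    [[0,0,0],[0,0,0],1.8],
    [[0,0,0],[0,0,0],1.6],
    [[0,0,0],[0,0,0],1.4],
    [[0,0,0],[0,0,0],1.0],
    [[0,0,0],[0,0,0],0.8],
    [[0,0,0],[0,0,0],0.8],
    [[0,0,0],[0,0,0],0.8],
  ],
)

```text
t: 3.35
tool_pos: [0.497, -0.1904, 0.0331]
tool_rot: [0.655, 3.07, -0.009]
force: [-11.1, -31.5, 2.0]
grip_width: 0.0095
grasp_force: 58.5
```

Request:
carry_out(
  steps=[
    [[0,0,0],[-0.87,0.26,0],0.8],
    [[0,0,0],[-0.72,0.55,0],0.8],
    [[0,0,0],[-0.59,0.67,0],0.8],
    [[0,0,0],[-0.45,0.78,0],0.8],
    [[0,0,0],[-0.23,0.64,0],0.8],
    [[0,0,0],[-0.13,0.66,0],0.8],
    [[0,0,0],[-0.03,0.54,0],0.8],
    [[0,0,0],[0,0,0],0.8],
  ],
)

```text
t: 4.15
tool_pos: [0.4634, -0.1463, 0.0318]
tool_rot: [-0.653, -3.065, 0.003]
force: [-34.2, -11.9, 14.5]
grip_width: 0.0095
grasp_force: 63.5
```

Run:
```python
from m import *
print({k:np.round(v,4) for k,v in status.state().items() if k in("t","tool_pos","force","moment","grip_width","grasp_force")})
s=snap("scene")
cv2.imwrite("pics/e.png",cv2.resize(s["img"][120:280,150:330],(720,640)[:2] if 0 else (600,533)))
```

```text
{'t': np.float64(4.15), 'tool_pos': array([ 0.4634, -0.1463,  0.0318]), 'force': array([-34.1849, -11.8631,  14.4833]), 'moment': array([-1.9363,  5.2481, -0.4884]), 'grasp_force': np.float64(63.5488), 'grip_width': np.float64(0.0095)}
```

View pics/e.png

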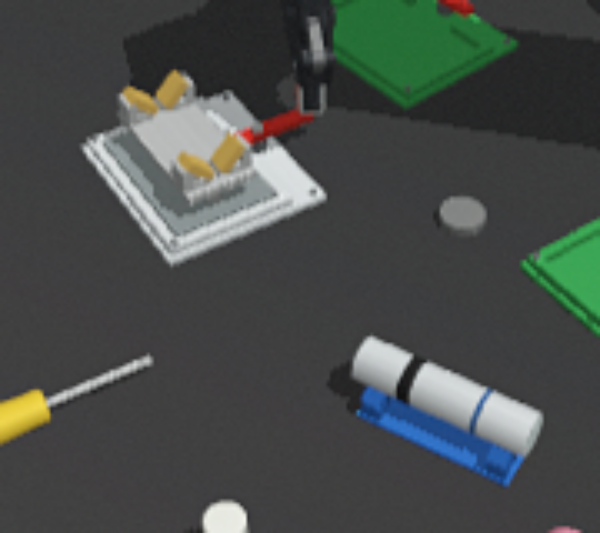

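The crop shows the red bar now pointing away from the V, with the nose towards the block (245,135), so it is locked across. Releasing the peg and rising.

Request:
carry_out(
  steps=[
    [[0,0,0],[0.2,0.2,0],0.8],
    [[0,0,0],[0.2,0,0],0.8],
    [[0,0,0],[0,0,0],1.6],
    [[0,0,0],[0,0,0],2.5],
    [[0,0,0],[0,0,0],3.5],
    [[0,0,0],[0,0,2],3.5],
    [[0,0,0],[0,0,4],3.5],
    [[0,0,0],[0,0,4],3.5],
  ],
)

```text
t: 5.0
tool_pos: [0.471, -0.1433, 0.1331]
tool_rot: [0.654, 3.073, 0.0]
force: [0.6, -0.7, 1.4]
grip_width: 0.0351
grasp_force: 0.0
```

Request:
carry_out(
  steps=[
    [[0,0,-5],[0,3,4],6],
    [[0,0,-5],[0.5,4.5,2],6],
    [[0,0,-5],[1,4.5,0],6],
    [[0,0,-5],[1,4.5,0],6],
    [[0,0,-5],[1,4.5,0],6],
    [[0,0,-5],[1,4.5,0],6],
    [[0,0,-5],[1,2,0],6],
    [[0,0,-5],[0,0,0],6],
  ],
)

```text
t: 5.8
tool_pos: [0.5264, 0.1344, 0.1919]
tool_rot: [1.665, 2.663, 0.002]
force: [0.0, -0.1, 0.7]
grip_width: 0.0599
grasp_force: 0.0
```

Run:
```python
from h import *
print({k:np.round(v,4) for k,v in status.state().items() if k in("t","tool_pos","tool_rot","force","qpos")})
for nm in("scene","wrist"):
    s=snap(nm);np.savez(nm+"1.npz",**s);W=wmap(s);hsv=cv2.cvtColor(s["img"],cv2.COLOR_BGR2HSV);H,S,V=[hsv[...,i].astype(int) for i in range(3)]
    red=((H<6)|(H>174))&(S>150)&(V>70)&(W[...,0]>.44)&(W[...,0]<.56)&(abs(W[...,1]+.15)<.06);P=W[red]
    q=P[P[:,2]>.05];r=P[(P[:,2]<.032)]
    if len(q):print(nm,"peg",q.mean(0),"bar",r.min(0),r.max(0),np.linalg.svd((r-r.mean(0))[:,:2],full_matrices=False)[2][0])
cv2.imwrite("pics/f.png",cv2.resize(s["img"],(800,600)))
```

```text
{'t': np.float64(5.8), 'qpos': array([ 1.8230e-01,  3.1940e-01,  1.5900e+00,  5.0000e-04,  1.2307e+00,
       -2.7090e-01]), 'tool_pos': array([0.5264, 0.1344, 0.1919]), 'tool_rot': array([1.6654e+00, 2.6628e+00, 2.1000e-03]), 'force': array([ 0.0197, -0.0766,  0.6792])}
scene peg [ 0.47535523 -0.14547074  0.05621753] bar [ 4.53167952e-01 -1.63554714e-01  1.30815162e-04] [ 0.52679772 -0.13983181  0.03097272] [0.99622158 0.08684789]
wrist peg [ 0.46922153 -0.14641229  0.0529004 ] bar [ 0.46220458 -0.18310138 -0.0024442 ] [ 0.49795552 -0.13944263  0.03170174] [ 0.93235655 -0.36154014]
```

View pics/f.png

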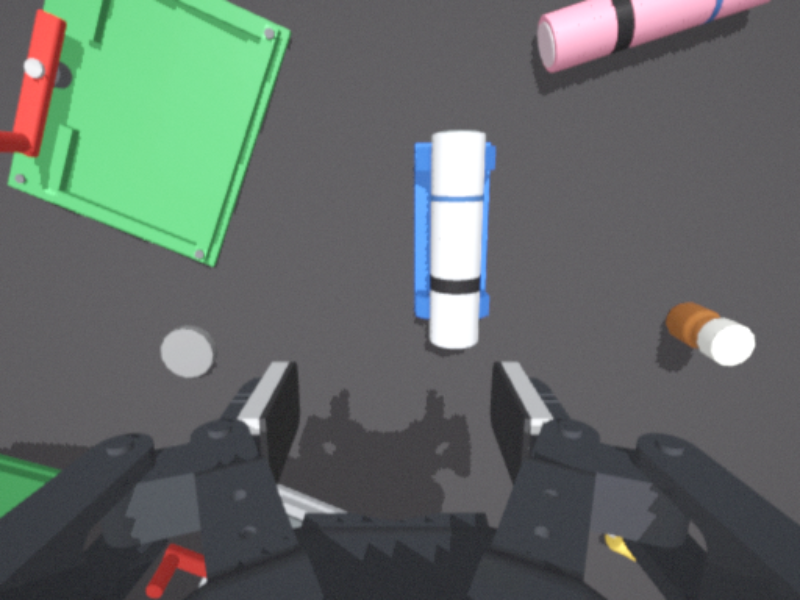

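The wrist view shows the barrel upright at (456,240), nearly square to the closing line. The vial (715,335) and lens cap (188,350) are clear of the grasp. Measuring the barrel.

Run:
```python
from h import *
s=dict(np.load("wrist1.npz"));W=wmap(s);m=np.zeros((384,512),bool);m[75:230,250:330]=1
q=W[m&(W[...,2]>.03)&(W[...,2]<.055)].astype(np.float32)
r=cv2.minAreaRect(q[:,:2]*1000);print(r,q[:,2].max())
t=q[q[:,2]>.045];v=np.linalg.svd((t-t.mean(0))[:,:2],full_matrices=False)[2][0];print(t.mean(0),np.degrees(np.arctan2(v[1],v[0])))
P=np.array([onplane(s,u*.64,v*.64,.044) for u,v in((433,135),(485,135),(430,340),(479,340))]);print(P.round(4))
st=status.state();print(st["tool_pos"],st["tool_rot"])
```

```text
((552.6507568359375, 169.8999786376953), (32.20117950439453, 130.98585510253906), 26.099559783935547) 0.048698362
[0.55105096 0.17296983 0.04628369] -63.75512
[[0.5107 0.219  0.044 ]
 [0.5375 0.2319 0.044 ]
 [0.5651 0.1074 0.044 ]
 [0.5933 0.1209 0.044 ]]
[0.52596135 0.13224714 0.1918166 ] [1.66521024e+00 2.66327213e+00 1.08385924e-03]
```

Request:
carry_out(
  steps=[
    [[0,0,0],[1.35,1.9,0],6],
    [[0,0,0],[1.3,1.8,-2],6],
    [[0,0,0],[0,0,-4],6],
    [[0,0,0],[0,0,-4],6],
    [[0,0,0],[0,0,-3],6],
    [[0,0,0],[0,0,-2],6],
    [[0,0,0],[0,0,-1.5],6],
    [[0,0,0],[0,0,0],6],
  ],
)

```text
t: 6.7
tool_pos: [0.5518, 0.1678, 0.0251]
tool_rot: [-1.664, -2.663, 0.002]
force: [0.6, -0.1, 0.6]
grip_width: 0.0598
grasp_force: 0.0
```

Request:
carry_out(
  steps=[
    [[0,0,0],[0.05,0.1,-0.6],5],
    [[0,0,0],[0,0,-0.5],4.5],
    [[0,0,0],[0,0,0],4],
    [[0,0,0],[0,0,0],3.6],
    [[0,0,0],[0,0,0],3.3],
    [[0,0,0],[0,0,0],2.8],
    [[0,0,0],[0,0,0],2.6],
    [[0,0,0],[0,0,0],2.6],
  ],
)

```text
t: 7.5
tool_pos: [0.5521, 0.1688, 0.0158]
tool_rot: [-1.665, -2.662, 0.003]
force: [-10.7, -5.7, 9.1]
grip_width: 0.0303
grasp_force: 58.6
```

Request:
carry_out(
  steps=[
    [[0,0,0],[0,0,0],2.6],
    [[0,0,0],[0,0,0.5],2.6],
    [[0,0,0],[0,0,1],2.6],
    [[0,0,0],[0,0,2],2.6],
    [[0,0,0],[0,0,3],2.6],
    [[0,0,0],[0,0,3],2.6],
    [[0,0,0],[0,0,3],2.6],
    [[0,0,0],[0,0,0],2.6],
  ],
)

```text
t: 8.3
tool_pos: [0.5547, 0.1697, 0.1453]
tool_rot: [1.663, 2.659, 0.009]
force: [-0.7, -0.4, -2.7]
grip_width: 0.0298
grasp_force: 59.7
```

Request:
carry_out(
  steps=[
    [[0,0,-4],[0.3,-3,0],2.6],
    [[0,0,-4],[0.3,-4.2,0],2.6],
    [[0,0,-4],[0.3,-4.2,0],2.6],
    [[0,0,-4],[0.3,-4.2,0],2.6],
    [[0,0,-4],[0.3,-4.2,0],2.6],
    [[0,0,-4],[0.3,-4.2,0],2.6],
    [[0,0,-2],[0.3,-4.2,0],2.6],
    [[0,0,0],[0.3,-3.6,0],2.6],
  ],
)

```text
t: 9.1
tool_pos: [0.5766, -0.1508, 0.1399]
tool_rot: [-2.224, -2.218, 0.0]
force: [0.6, 0.2, -1.9]
grip_width: 0.0304
grasp_force: 59.8
```

Request:
carry_out(
  steps=[
    [[0,0,0],[0,0,0],2.6],
    [[0,0,0],[0,0,0],2.6],
    [[0,0,0],[0,0,0],2.6],
    [[0,0,0],[0,0,0],2.6],
    [[0,0,0],[0,0,0],2.6],
    [[0,0,0],[0,0,0],2.6],
    [[0,0,0],[0,0,0],2.6],
    [[0,0,0],[0,0,0],2.6],
  ],
)

```text
t: 9.9
tool_pos: [0.577, -0.1486, 0.1403]
tool_rot: [2.222, 2.221, -0.0]
force: [-0.3, 0.7, -1.8]
grip_width: 0.0303
grasp_force: 59.7
```

Run:
```python
from h import *
st=status.state();print(st["tool_pos"],st["tool_rot"],st["force"])
ims=[]
for nm in("scene","side"):
    s=snap(nm);W=wmap(s);np.savez(nm+"2.npz",**s)
    hsv=cv2.cvtColor(s["img"],cv2.COLOR_BGR2HSV);S=hsv[...,1];V=hsv[...,2]
    m=(abs(W[...,0]-.579)<.03)&(abs(W[...,1]+.148)<.09)&(W[...,2]>.145)&(W[...,2]<.19)&(S<60)&(V>110)
    q=W[m].astype(np.float32);r=cv2.minAreaRect(q[:,:2]*1000);print(nm,len(q),r,q.min(0),q.max(0))
    v,u=np.nonzero((abs(W[...,0]-.579)<.07)&(abs(W[...,1]+.148)<.08)&(W[...,2]>.0));c=(int(u.mean()),int(v.mean()))
    y0=max(c[1]-75,0);x0=max(c[0]-75,0);ims.append(cv2.resize(s["img"][y0:y0+150,x0:x0+150],(400,400)))
cv2.imwrite("pics/g.png",np.hstack(ims))
```

```text
[ 0.57697949 -0.14863234  0.14030108] [ 2.22219738e+00  2.22063371e+00 -4.69456150e-05] [-0.26091103  0.66464797 -1.84883218]
scene 385 ((577.294189453125, -147.68704223632812), (132.22946166992188, 43.02471160888672), 84.44154357910156) [ 0.5565232  -0.21470793  0.14511114] [ 0.5998745  -0.08131735  0.18204252]
side 569 ((576.4557495117188, -152.07215881347656), (131.9711151123047, 43.409156799316406), 85.76236724853516) [ 0.5542209  -0.21780446  0.14592898] [ 0.59783536 -0.08589248  0.18807013]
```

View pics/g.png

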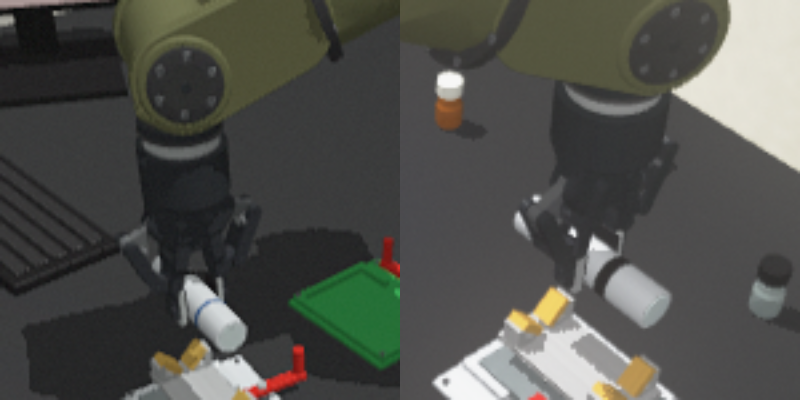

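The crops show the barrel held level above the V and aligned with it, with the latch still across. Lowering to just above the seat.

Request:
carry_out(
  steps=[
    [[0,0,0],[0.1,0,-2],2.6],
    [[0,0,0],[0,0,-2],2.6],
    [[0,0,0],[0,0,-2],2.6],
    [[0,0,0],[0,0,-1],2.6],
    [[0,0,0],[0,0,-0.7],2.6],
    [[0,0,0],[0,0,-0.3],2.6],
    [[0,0,0],[0,0,0],2.6],
    [[0,0,0],[0,0,0],2.6],
  ],
)

```text
t: 10.8
tool_pos: [0.5783, -0.1488, 0.061]
tool_rot: [2.222, 2.22, 0.001]
force: [-0.3, -0.2, -1.3]
grip_width: 0.0307
grasp_force: 59.7
```

Request:
carry_out(
  steps=[
    [[0,0,0],[0,0,-0.1],2.6],
    [[0,0,0],[0,0,-0.1],2.6],
    [[0,0,0],[0,0,-0.1],2.6],
    [[0,0,0],[0,0,0],2.6],
    [[0,0,0],[0,0,-0.1],2.6],
    [[0,0,0],[0,0,0],2.6],
    [[0,0,0],[0,0,0],2.6],
    [[0,0,0],[0,0,0],2.6],
  ],
)

```text
t: 11.6
tool_pos: [0.5781, -0.1488, 0.0564]
tool_rot: [2.222, 2.22, 0.0]
force: [1.9, 0.9, -1.6]
grip_width: 0.0303
grasp_force: 59.8
```

Request:
carry_out(
  steps=[
    [[0,0,0],[0,0,-0.1],2.6],
    [[0,0,0],[0,0,0],2.6],
    [[0,0,0],[0,0,-0.1],2.6],
    [[0,0,0],[0,0,0],2.6],
    [[0,0,0],[0,0,-0.1],2.6],
    [[0,0,0],[0,0,0],2.6],
    [[0,0,0],[0,0,0],2.6],
    [[0,0,0],[0,0,0],2.6],
  ],
)

```text
t: 12.4
tool_pos: [0.5785, -0.1488, 0.0538]
tool_rot: [2.221, 2.219, 0.001]
force: [5.2, -0.5, 4.7]
grip_width: 0.0306
grasp_force: 60.4
```

Request:
carry_out(
  steps=[
    [[0,0,0],[0.1,0,0],2.6],
    [[0,0,0],[0,0,0],2.6],
    [[0,0,0],[0,0,-0.1],2.6],
    [[0,0,0],[0,0,0],2.6],
    [[0,0,0],[0,0,-0.1],2.6],
    [[0,0,0],[0,0,0],2.6],
    [[0,0,0],[0,0,0],2.6],
    [[0,0,0],[0,0,0],2.6],
  ],
)

```text
t: 13.2
tool_pos: [0.5789, -0.1488, 0.0515]
tool_rot: [-2.223, -2.22, 0.0]
force: [0.9, 0.8, 6.8]
grip_width: 0.0304
grasp_force: 60.4
```

Request:
carry_out(
  steps=[
    [[0,0,0],[0,0,-0.1],2.6],
    [[0,0,0],[0,0,0],2.6],
    [[0,0,0],[0,0,-0.1],2.6],
    [[0,0,0],[0,0,0],2.6],
    [[0,0,0],[0,0,-0.1],2.6],
    [[0,0,0],[0,0,0],2.6],
    [[0,0,0],[0,0,0],2.6],
    [[0,0,0],[0,0,0],2.6],
  ],
)

```text
t: 14.0
tool_pos: [0.579, -0.1488, 0.0488]
tool_rot: [2.223, 2.22, 0.0]
force: [0.6, 1.0, 10.1]
grip_width: 0.0301
grasp_force: 60.8
```

Run:
```python
from h import *
st=status.state();print(st["tool_pos"],st["force"],st["moment"])
ims=[]
for nm,(x,y) in(("scene",(207,165)),("side",(342,255))):
    s=snap(nm);W=wmap(s)
    m=(abs(W[...,0]-.579)<.03)&(abs(W[...,1]+.148)<.1)&(W[...,2]>.066)&(W[...,2]<.084)
    q=W[m].astype(np.float32);print(nm,len(q),cv2.minAreaRect(q[:,:2]*1000),np.percentile(q[:,2],95))
    ims.append(cv2.resize(s["img"][y-60:y+60,x-60:x+60],(400,400)))
cv2.imwrite("pics/i.png",np.hstack(ims))
```

```text
[ 0.57900413 -0.14879043  0.04882384] [ 0.56638044  1.02556636 10.0688984 ] [ 0.17575543  0.04600821 -0.373046  ]
scene 360 ((580.6112060546875, -145.26547241210938), (129.92359924316406, 58.915462493896484), 76.88968658447266) 0.083415635
side 549 ((576.9179077148438, -151.2976531982422), (56.8450927734375, 133.2190704345703), 13.197734832763672) 0.0815478
```

View pics/i.png

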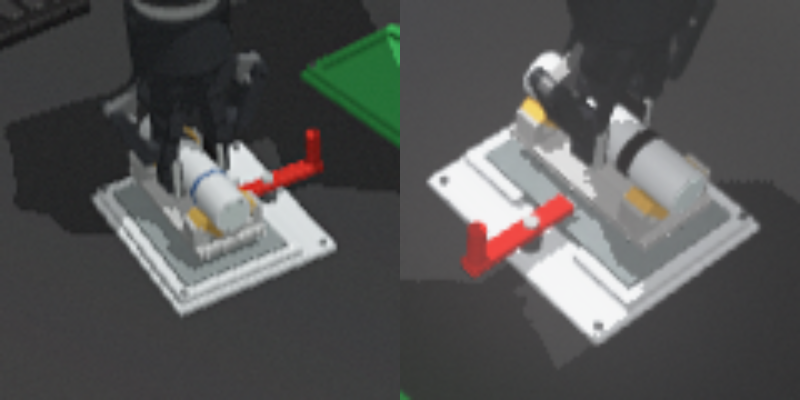

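The picture shows the barrel seated in both saddles, fingers holding it, and the latch across with its nose over the foot. The net push of about 11.6 N, rising 1.2 N per mm, means half travel. Handing in.

```bash
python3 -c "
from h import *
print(bot.close_job())"
```

```text
the job is handed in; nothing more can be done
None
```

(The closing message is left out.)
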